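# Scan the tag on the round turning blank

### The arm

A 6-joint arm with a two-finger parallel gripper is mounted at the origin on the work surface. World frame = base frame: x ahead of the robot, y to its left, z up, the work surface at z = 0. Lengths are in m, angles in rad, forces in N, time in s.
With the tool pointing down it reaches from about 0.375 to 0.9 m from the base axis. Payload 3.1 kg.
Tool frame: the origin (TCP) lies on the centre line of the jaws, within the pads' length; the fingertips stand 19 mm ahead of it and the grasp point (between the pads) is the TCP; z points along the fingers, y is the direction in which the jaws open and shut (so a half turn about z gives the same grasp; the last joint's range is limited). The gripper opens to 85 mm and grips with 20 to 120 N. Pads are 22 mm wide; open, the fingers measure 114 mm over their backs; the gripper's body (76 mm by 85 mm) begins 54 mm behind the grasp point. The pads swing forward as they close: fully open they stand 13 mm farther back than shut.
Start: joints at [-1.345, 0.527, 1.433, -0, 1.181, -0.178], TCP at [0.246, -0.575, 0.25] pointing down, gripper open.
Joint ranges: [-3.08, 3.08], [-0.75, 2.2], [0.22, 2.44], [-1.43, 4.57], [0, 2.65], [-2.85, 2.85]. Speed limits (rad/s): [2.79, 2.79, 3.14, 3.14, 3.14, 3.14].

### API

Orientations are given as a unit quaternion [x, y, z, w].
In Python, from station import manip, imaging, workorder gives the robot as it stands.
- The arm moves only by the shell command python3 -m creep 'ROWS' [FORCE]. ROWS is a JSON object of lists of equal length, an entry for each row: "claw": the finger opening in cm, from 0 to 8.54; "dp": the shift along the tool's x, y, z in cm, a list of three; "roll": the turn about the tool's z in rad. In form: {"claw": [claw, ...], "dp": [[dx, dy, dz], ...], "roll": [roll, ...]}. A call has 1 to 12 rows; each row is the pose to reach, as a shift and turn from the pose commanded when the call began, along the tool's axes at that moment; what a row does not reach only later rows make up. A row lasts 1/10 s, in which the tool goes at most 50 mm and 8.59 degrees, less where a joint would pass 70% of its speed; a pose out of reach is approached as far as the arm can. A call with a gripper value outside its range is refused whole. The fingers move at their own pace and stop on an object; FORCE is the grip in N (left out, the last holds). Time passes only in rows, so rows that repeat a pose let the fingers close. It gives the time, the measured TCP pose, the force and the opening at its end, in the units of the state.
- manip.sense(): the state, without advancing time (a new reading comes with each control period).
- imaging.snapshot(name): name is "scene" or "side" or "wrist"; returns a dict with "image" (400x640x3 uint8, red, green, blue), "z_map" (400x640 float32, m along the optical axis (not along the pixel's ray), 0 where there is no reading), "vfov" (degrees; the focal length in pixels is half the picture's height over the tangent of half this angle, whatever the lens; pixels are square), "cx", "cy" (the principal point, pixels), "R" (3x3) and "t" (3): a world point X has camera coordinates R X + t. Camera axes: x right, y down, z forward; pixel columns grow to the right and rows downward; lengths in m; the calibration is good to about 2 mm. A picture is of the moment at which its call begins.
- workorder.sign_off(): hands the job in, once; it reports no verdict.
The state is a dict: "t": time; "q": joint angles; "qd": joint speeds; "tau": joint torques, N m; "tcp_pos": TCP position; "tool_rot": TCP orientation; "force": force on the tool from outside, world axes, zero at the start; "ft_torque": the same for the moment, N m; "finger_gap": opening from 0.0 (shut) to 1.0 (fully open).
Only numpy, scipy, OpenCV 4.12 (cv2) and the standard library are available. Lean on these libraries where they do the work, as an engineer would, in place of code of your own. Each camera call takes 0.05 s, during which the arm holds its last target.

### The job

Pick up the hand scanner from its rubber mat and hold it still and level, window down, about 6 cm above the barcode tag on the round wooden blank (not the square or six-sided one) for two seconds, with the head squared up to the tag so that its scan line crosses all the bars. Do not shift the blank. Then lay the scanner gently back on its mat, in the middle and pointing the way it lay, and let go.

Things in the scene. Friction and masses are not known exactly. Their poses are not given: they have to be found in the camera images.
- scanner: Loose white hand scanner, 0.24 kg, 200 mm long. Origin: on its underside plane, near the balance point; x towards the head, y left, z up. Handle: straight bar 34 mm wide (y), z = 16 to 48, x = -95 to 41 mm; grip it across y at x = 0. Head: block x = 41 to 105, 66 wide, 42 mm high. A heel carries the rear. Reads by itself, straight down, on a line along its y, from 30 to 100 mm away.
- window (a point): Centre of the scanner's window in the underside of its head, at (75, 0, 0) mm in the scanner's frame, with the scanner's axes; it looks along -z.
- tag (a point): Centre of the barcode tag (44 mm in x, 52 in y) on the flat top of the round blank: loose wooden disc of three layers, 112 mm across, 51 high; tag centre 15 mm off its axis towards x. z up; bars run along x, side by side along y: lay the scanner's y along this y, either way round. Square and six-sided blanks (about 50 high) nearby bear tags alike: not the ones meant.
- rest: Fixed flat black rubber mat on the bench, 250 (x) x 120 (y) x 8 mm high; the scanner starts lying about its middle, head towards the mat's x. Origin: centre of the underside, on the bench; z up.
Mind the look-alikes: they are no part of the job. Leave any turquoise look-alike of the part that bears tag alone. What is shaped like the scanner but red is not meant.

How it is judged:
By the outcome, as a careful person would: the job done as asked, in the order asked, and still so for the second after the job is handed in, with the robot touching nothing.
It also fails if it takes over 54 s, if anything falls off the work surface, if the arm or the gripper's body presses on something with over 40 N, if the wrist force passes 120 N, or if a joint passes its speed limit or range.

## Working session

There is one attempt and no reset: what is moved stays moved. The work goes in short steps, Python scripts to look and compute and a shell command to move; the robot and the scene stay as the last step left them, time stands still between calls to the robot, and variables do not carry over. Pictures are saved under pics/ and viewed, and the job is handed in when it is done.

```bash
mkdir -p pics; ls; python3 - <<'E'
from station import manip, imaging
import cv2, numpy as np
for n in ("scene","side","wrist"):
    s=imaging.snapshot(n)
    cv2.imwrite(f"pics/{n}0.png",s["image"][:,:,::-1])
    np.savez(f"{n}0.npz",**s)
    print(n,s["vfov"],s["cx"],s["cy"],np.round(s["R"],3).tolist(),s["t"])
print(manip.sense())
E
```

```text
pics
scene 44.10520403697436 315.73765272659466 193.59037199124182 [[-0.342, 0.94, -0.013], [0.57, 0.196, -0.798], [-0.747, -0.281, -0.603]] [ 0.14335976 -0.21568902  1.54521215]
side 57.86633915355463 326.0594162861851 195.01908985019506 [[-0.873, -0.488, -0.007], [-0.32, 0.584, -0.746], [0.368, -0.649, -0.666]] [0.41631095 0.194138   0.71438193]
wrist 67.5549575033308 321.2664527764234 201.07467535767077 [[0.394, -0.919, -0.002], [-0.875, -0.375, 0.307], [-0.283, -0.119, -0.952]] [-0.62370216 -0.04059911  0.37924321]
{'t': 0.15, 'q': array([-1.34548516e+00,  5.28262402e-01,  1.43363778e+00,  2.76197773e-05,
        1.18141666e+00, -1.78479712e-01]), 'qd': array([ 0.00011955, -0.00293175, -0.0041313 ,  0.00052779,  0.00062554,
        0.00083151]), 'tau': array([ 7.08388416e-04, -4.42744589e+01, -1.78276151e+01, -2.44637249e-04,
        5.54567145e-03, -9.93325699e-06]), 'tcp_pos': array([ 0.24549087, -0.57418687,  0.24954291]), 'tool_rot': array([ 9.79688941e-01,  2.00521410e-01, -7.41660799e-06, -8.62157258e-04]), 'force': array([-0.06768074, -0.57139474, -0.28964623]), 'ft_torque': array([ 0.04272733, -0.00197479,  0.01377498]), 'finger_gap': 1.0006626081113563}
```

View pics/scene0.png

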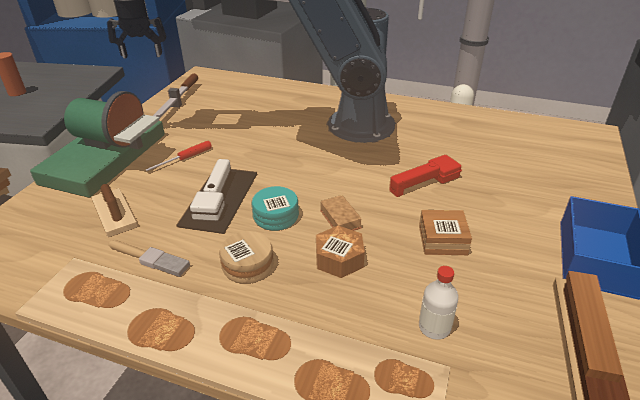

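View pics/side0.png

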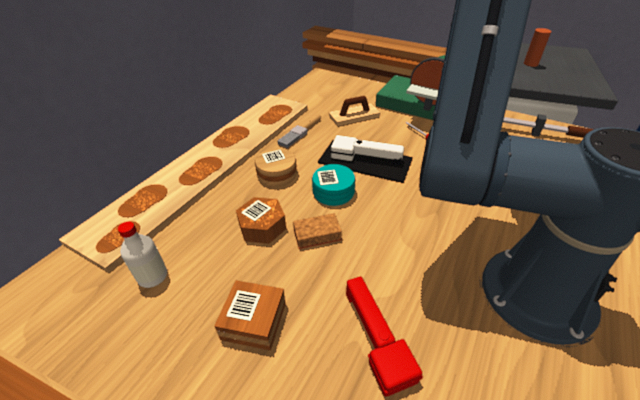

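View pics/wrist0.png

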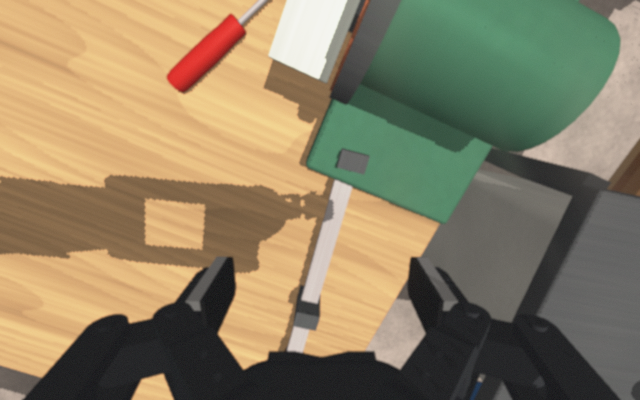

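The scene view shows the white scanner on its black mat at about (211,193). The round blank is at (246,255), with its tag near (239,250). The look-alikes are turquoise (275,207), six-sided (341,250), square (446,230) and a red scanner (427,175). Next I'll measure the scanner, mat and tag.

```bash
cat > h.py <<'E'
import numpy as np, cv2
def cloud(s):
    f=200/np.tan(np.radians(float(s["vfov"]))/2)
    z=s["z_map"].astype(float); v,u=np.mgrid[0:400,0:640]
    P=np.stack([(u-s["cx"])/f*z,(v-s["cy"])/f*z,z],-1)
    W=(P-s["t"])@s["R"]
    W[z==0]=np.nan
    return W
def proj(s,X):
    f=200/np.tan(np.radians(float(s["vfov"]))/2)
    c=np.atleast_2d(X)@np.array(s["R"]).T+s["t"]
    return c[:,:2]/c[:,2:]*f+[s["cx"],s["cy"]]
def rect(p):
    (c,wh,a)=cv2.minAreaRect(p.astype(np.float32)); b=cv2.boxPoints((c,wh,a))
    return np.round(c,4),np.round(wh,4),round(a,2),np.round(b,4).tolist()
E
python3 - <<'E'
from h import *
for n,boxes in (("scene",dict(mat=(165,155,262,240),disc=(212,225,278,285))),("side",dict(mat=(312,128,418,182),disc=(250,145,302,190)))):
    s=dict(np.load(f"{n}0.npz")); W=cloud(s); im=s["image"].astype(int)
    def sub(b): u0,v0,u1,v1=b; return W[v0:v1,u0:u1].reshape(-1,3),im[v0:v1,u0:u1].reshape(-1,3)
    w,c=sub(boxes["mat"])
    b=c.mean(1); sat=c.max(1)-c.min(1)
    m=(b<90)&(w[:,2]>.002)&(w[:,2]<.02)&(sat<40); print(n,"mat",m.sum(),np.nanmedian(w[m,2]),rect(w[m,:2]))
    m=(sat<40)&(b>100)&(w[:,2]>.02)&(w[:,2]<.08); sc=w[m]; print("scn",m.sum(),rect(sc[:,:2]),np.percentile(sc[:,2],[5,50,95]))
    t=sc[sc[:,2]>.045]; print("top",rect(t[:,:2]),t[:,2].max())
    w,c=sub(boxes["disc"])
    sat=c.max(1)-c.min(1);b=c.mean(1)
    top=(w[:,2]>.046)&(w[:,2]<.058); p=w[top]; print("disc",top.sum(),np.median(p[:,2]),cv2.minEnclosingCircle(p[:,:2].astype(np.float32)),p[:,:2].mean(0))
    tg=top&(sat<45); print("tag",tg.sum(),rect(w[tg][:,:2]))
    u0,v0,u1,v1=boxes["mat"]
    a=boxes["disc"]; U0,V0,U1,V1=min(u0,a[0])-10,min(v0,a[1])-10,max(u1,a[2])+10,max(v1,a[3])+10
    cv2.imwrite(f"pics/{n}_z.png",cv2.resize(s["image"][V0:V1,U0:U1,::-1],None,fx=4,fy=4,interpolation=cv2.INTER_CUBIC)); print(U0,V0)
E
```

```text
scene mat 1642 0.007369397561645568 (array([ 0.4784, -0.1989]), array([0.2513, 0.1957]), 7.77, [[0.3407000005245209, -0.11890000104904175], [0.3671000003814697, -0.31290000677108765], [0.616100013256073, -0.27889999747276306], [0.5896000266075134, -0.08489999920129776]])
scn 1184 (array([ 0.4725, -0.1911]), array([0.2013, 0.1698]), 12.28, [[0.3560999929904938, -0.12950000166893005], [0.3921999931335449, -0.2953999936580658], [0.5889000296592712, -0.2526000142097473], [0.5527999997138977, -0.08669999986886978]]) [0.02610239 0.04954426 0.05665106]
top (array([ 0.4743, -0.2029]), array([0.1999, 0.1446]), 12.36, [[0.3612000048160553, -0.15369999408721924], [0.3921999931335449, -0.29499998688697815], [0.5874000191688538, -0.25220000743865967], [0.5564000010490417, -0.11089999973773956]]) 0.05998978861974656
disc 1508 0.05063639350627012 ((0.6698578000068665, -0.06457866728305817), 0.055724117904901505) [ 0.67350828 -0.06310662]
tag 368 (array([ 0.6814, -0.074 ]), array([0.0541, 0.0443]), 53.86, [[0.647599995136261, -0.0828000009059906], [0.6833999752998352, -0.10899999737739563], [0.71530
[... 575 characters left out ...]
2859, -0.03880000114440918]]) [0.0305569  0.05025962 0.0566313 ]
top (array([ 0.4626, -0.1661]), array([0.1966, 0.2181]), 12.16, [[0.3434999883174896, -0.08020000159740448], [0.3894999921321869, -0.29339998960494995], [0.58160001039505, -0.25200000405311584], [0.5357000231742859, -0.03880000114440918]]) 0.058493356461009186
disc 810 0.05112327024031624 ((0.6676300168037415, -0.062227342277765274), 0.05634379759430885) [ 0.66409218 -0.05906993]
tag 151 (array([ 0.6803, -0.0734]), array([0.0502, 0.0404]), 51.31, [[0.6488999724388123, -0.0803999975323677], [0.680400013923645, -0.10559999942779541], [0.7117999792098999, -0.06639999896287918], [0.6802999973297119, -0.041200000792741776]])
240 118
```

```bash
python3 -c "
import cv2
for n in('scene','side'):
  a=cv2.imread(f'pics/{n}_z.png');print(a.shape);cv2.imwrite(f'pics/{n}_z.png',cv2.resize(a,None,fx=min(1,600/a.shape[0],800/a.shape[1]),fy=min(1,600/a.shape[0],800/a.shape[1])))"
```

```text
(600, 532, 3)
(328, 752, 3)
```

View pics/scene_z.png

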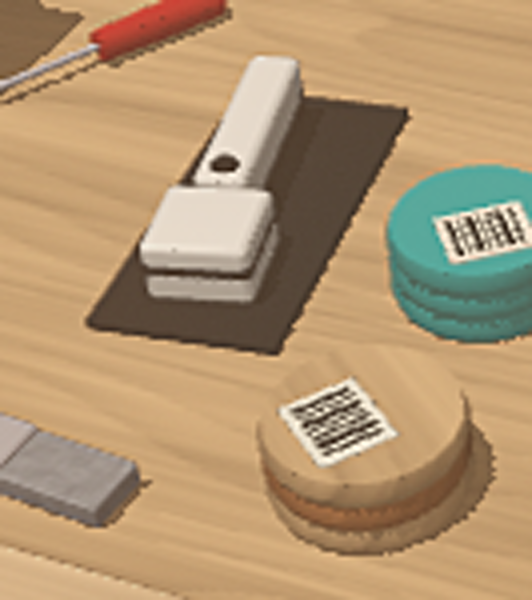

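```bash
python3 - <<'E'
from h import *
for n in("scene","side"):
    s=dict(np.load(f"{n}0.npz")); W=cloud(s); im=s["image"].astype(int)
    w=W.reshape(-1,3); c=im.reshape(-1,3); b=c.mean(1); sat=c.max(1)-c.min(1)
    M=np.array([.479,-.2325]); a=np.radians(9); d=w[:,:2]-M
    X=d@[np.cos(a),np.sin(a)]; Y=d@[-np.sin(a),np.cos(a)]
    on=(abs(X)<.135)&(abs(Y)<.07)
    mat=on&(w[:,2]>.004)&(w[:,2]<.013)&(b<90)&(sat<40); print(n,"mat",rect(w[mat,:2])[:3],np.median(w[mat,2]))
    sc=on&(w[:,2]>.02)&(w[:,2]<.1)&(b>100)&(sat<50)
    print("all",rect(w[sc,:2])[:3])
    h=sc&(X<.02)&(w[:,2]>.053); print("handle top",h.sum(),rect(w[h,:2])[:3],np.median(w[h,2]))
    h2=sc&(X>.045)&(w[:,2]>.047); print("head top",h2.sum(),rect(w[h2,:2])[:3],np.median(w[h2,2]))
    # line fit through handle centreline
    hd=w[h,:2]; e=np.linalg.svd(hd-hd.mean(0),full_matrices=False)[2][0]; print("pca",np.degrees(np.arctan2(e[1],e[0]))%180,hd.mean(0))
E
```

```text
scene mat (array([ 0.4831, -0.2363]), array([0.2517, 0.1191]), 7.19) 0.007423752432684141
all (array([ 0.4841, -0.2454]), array([0.2008, 0.0656]), 14.38)
handle top 299 (array([ 0.4439, -0.2552]), array([0.118 , 0.0325]), 14.7) 0.055331425686630256
head top 356 (array([ 0.5522, -0.2284]), array([0.0555, 0.0648]), 9.12) 0.049573516498283246
pca 14.489900947266644 [ 0.44421547 -0.25473694]
side mat (array([ 0.4795, -0.2325]), array([0.2487, 0.1179]), 8.86) 0.007956796009061923
all (array([ 0.479 , -0.2421]), array([0.1966, 0.0692]), 12.35)
handle top 290 (array([ 0.4422, -0.2517]), array([0.1205, 0.0344]), 14.34) 0.05558146879977458
head top 221 (array([ 0.5491, -0.2264]), array([0.0516, 0.0647]), 11.34) 0.04984209617565145
pca 14.558314762842315 [ 0.44078972 -0.25098876]
```

```bash
python3 - <<'E'
from h import *
A=np.array([.246,-.575]);B=np.array([.4767,-.245])
for n in("scene","side"):
    s=dict(np.load(f"{n}0.npz")); w=cloud(s).reshape(-1,3)
    t=np.clip((w[:,:2]-A)@(B-A)/((B-A)@(B-A)),0,1); d=np.linalg.norm(w[:,:2]-(A+t[:,None]*(B-A)),axis=1)
    for k in range(5):
        m=(d<.13)&(t>=k/5)&(t<=(k+1)/5)&(w[:,2]<.22); print(n,k,np.nanmax(w[m,2]) if m.any() else None)
    m=(w[:,2]>.1)&(w[:,2]<.23)&(w[:,0]>.2)&(w[:,1]<-.2)&(w[:,1]>-.8); print(np.nanmin(w[m],0),np.nanmax(w[m],0))
E
python3 -m creep '{"claw":[8.5,8.5,8.5,8.5,8.5,8.5,8.5,8.5,8.5,8.5,8.5,8.5],"dp":[[0,0,-3],[3.4,-2.1,-5],[6.8,-4.3,-5],[10.3,-6.4,-5],[13.7,-8.5,-5],[17.1,-10.6,-5],[20.5,-12.8,-5],[24,-14.9,-4],[27.4,-17,-3],[30.8,-19.2,-2],[34.2,-21.3,-1],[34.2,-21.3,0]],"roll":[0,0,0.02,0.04,0.06,0.08,0.1,0.12,0.14,0.154,0.154,0.154]}' 40
```

```text
scene 0 0.18257619074781484
scene 1 0.2057095006073409
scene 2 0.11774377167111792
scene 3 0.052137572470699785
scene 4 0.05998978861974656
[ 0.32192466 -0.71473955  0.10005052] [ 0.47840047 -0.48764056  0.2057095 ]
side 0 0.036379601197563685
side 1 0.2063067195355038
side 2 0.11744353936505027
side 3 0.049987058600007225
side 4 0.06042809198740987
[ 0.36806766 -0.79861249  0.10002754] [ 1.42283077 -0.20001577  0.22995619]
t: 1.35
tcp_pos: [0.4781, -0.2403, 0.2497]
tool_rot: [0.992, 0.127, 0.0, -0.001]
force: [1.2, -0.9, -0.4]
finger_gap: 0.996
```

```bash
python3 - <<'E'
from station import manip, imaging
import cv2, numpy as np
s=imaging.snapshot("wrist"); np.savez("wrist1.npz",**s)
cv2.imwrite("pics/wrist1.png",s["image"][:,:,::-1])
m=manip.sense(); print(m["t"],m["tcp_pos"],m["tool_rot"],m["force"],m["q"])
E
```

```text
1.4 [ 0.47629912 -0.24170959  0.24807651] [ 0.99193093  0.1267638  -0.0013926  -0.00142678] [-0.28195749 -0.32003972  0.32595471] [-6.78935273e-01  4.09883480e-01  1.66021040e+00 -3.86240663e-05
  1.07548612e+00  6.37667422e-01]
```

View pics/wrist1.png

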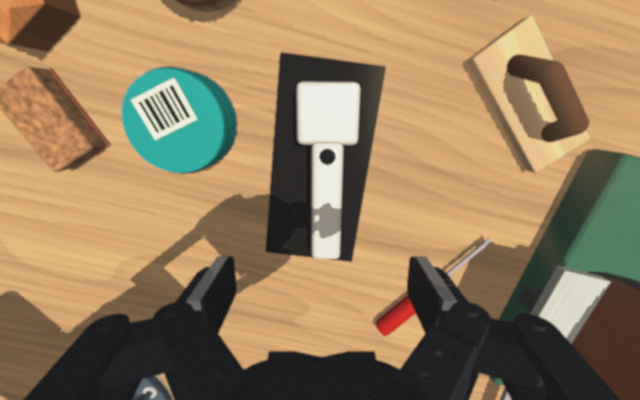

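The wrist view shows the scanner head at (329,113) and its handle from (327,145) to (327,258). The mat's corners are at about (281,53), (385,67), (352,261) and (266,252).

```bash
python3 - <<'E'
from h import *
s=dict(np.load("wrist1.npz")); W=cloud(s); im=s["image"].astype(int)
w=W.reshape(-1,3); c=im.reshape(-1,3); b=c.mean(1); sat=c.max(1)-c.min(1)
M=np.array([.481,-.2344]); a=np.radians(8.3); d=w[:,:2]-M
X=d@[np.cos(a),np.sin(a)]; Y=d@[-np.sin(a),np.cos(a)]
on=(abs(X)<.14)&(abs(Y)<.072)
mat=on&(w[:,2]>.003)&(w[:,2]<.014)&(b<80)&(sat<40); print("mat",rect(w[mat,:2])[:3],np.median(w[mat,2]))
sc=on&(w[:,2]>.03)&(w[:,2]<.1)
print("all",rect(w[sc,:2])[:3])
h=sc&(X<.02)&(w[:,2]>.05); print("handle",h.sum(),rect(w[h,:2])[:3],np.median(w[h,2]))
h2=sc&(X>.048)&(w[:,2]>.045); print("head",rect(w[h2,:2])[:3],np.median(w[h2,2]))
# reprojection check: where do mat corners fall
E
```

```text
mat (array([ 0.4804, -0.2361]), array([0.2476, 0.1187]), 7.58) 0.007174408998966134
all (array([ 0.4807, -0.2457]), array([0.1995, 0.0673]), 14.67)
handle 2908 (array([ 0.4437, -0.2549]), array([0.123 , 0.0329]), 14.14) 0.0549394777213562
head (array([ 0.5524, -0.2275]), array([0.0506, 0.0652]), 12.03) 0.04888071699425597
```

```bash
python3 -m creep '{"claw":[8.5,8.5,8.5],"dp":[[0,0,4],[0,0,8],[0,0,8]],"roll":[0,0,0]}'; python3 -c "
from station import manip;import numpy as np
m=manip.sense();p=m['tcp_pos'];q=m['tool_rot'];print(p,q)
yaw=2*np.arctan2(q[1],q[0]);d=np.array([.4758,-.2467])-p[:2]
print(np.degrees(yaw),'tool',d@[np.cos(yaw),np.sin(yaw)],d@[np.sin(yaw),-np.cos(yaw)])"
```

```text
t: 1.7
tcp_pos: [0.4729, -0.2432, 0.166]
tool_rot: [0.992, 0.124, -0.004, -0.004]
force: [-0.6, 0.6, 0.1]
finger_gap: 0.997
[ 0.47286444 -0.24324064  0.16600497] [ 0.99227647  0.12391185 -0.00414001 -0.00401532]
14.236079751844866 tool 0.0019946947054899997 0.0040750317067135815
```

```bash
python3 -m creep '{"claw":[8.5,8.5,8.5],"dp":[[0,0,0],[0,0,0],[0,0,0]],"roll":[0,0,0]}'; python3 -c "
from station import manip;import numpy as np
m=manip.sense();p=m['tcp_pos'];q=m['tool_rot'];print(p,q)
yaw=2*np.arctan2(q[1],q[0]);d=np.array([.4758,-.2467])-p[:2]
print(np.degrees(yaw),'tool',d@[np.cos(yaw),np.sin(yaw)],d@[np.sin(yaw),-np.cos(yaw)])"
```

```text
t: 2.0
tcp_pos: [0.4773, -0.2457, 0.1724]
tool_rot: [0.992, 0.124, 0.001, 0.002]
force: [-0.8, 0.2, -0.1]
finger_gap: 0.992
[ 0.47733438 -0.2456955   0.1723835 ] [0.99223981 0.1243202  0.00146861 0.00157827]
14.283033477814673 tool -0.0017347772892495538 0.0005949012070196701
```

```bash
python3 -m creep '{"claw":[8.5,8.5,8.5,8.5,8.5,8.5,8.5],"dp":[[-0.1,0.1,3],[-0.1,0.1,6],[-0.1,0.1,9],[-0.1,0.1,11.5],[-0.1,0.1,13],[-0.1,0.1,13],[-0.1,0.1,13]],"roll":[0,0,0,0,0,0,0]}'; python3 -c "
from station import manip, imaging
import cv2, numpy as np
for n in('wrist','side'):
  s=imaging.snapshot(n); cv2.imwrite(f'pics/{n}2.png',s['image'][:,:,::-1])
m=manip.sense(); print(m['tcp_pos'],m['tool_rot'],m['force'])"
```

```text
t: 2.7
tcp_pos: [0.4764, -0.2463, 0.0414]
tool_rot: [0.992, 0.125, 0.001, 0.001]
force: [0.0, 1.0, 0.1]
finger_gap: 0.995
[ 0.47670624 -0.24647869  0.04187331] [0.99220143 0.12463368 0.00113699 0.00121073] [-0.16258663 -0.57621242  0.94461242]
```

View pics/wrist2.png

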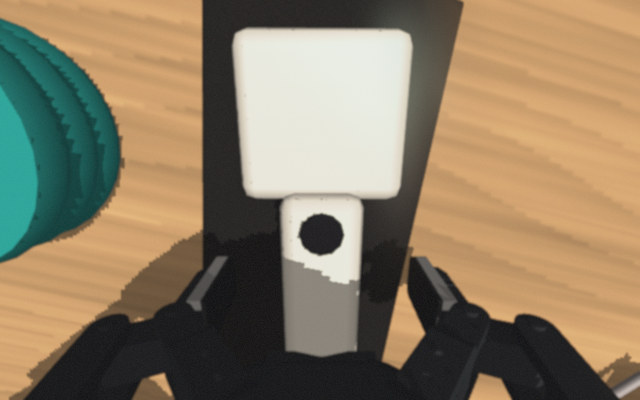

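The handle sits centred between the open jaws at (321,300), so I'll close.

```bash
python3 -m creep '{"claw":[5,2.5,2.5,2.5,2.5,2.5,2.5,2.5],"dp":[[0,0,0],[0,0,0],[0,0,0],[0,0,0],[0,0,0],[0,0,0],[0,0,0],[0,0,0]],"roll":[0,0,0,0,0,0,0,0]}' 60; python3 -c "
from station import manip
m=manip.sense();print(m['tcp_pos'],m['tool_rot'],m['force'],m['ft_torque'])"
```

```text
t: 3.6
tcp_pos: [0.476, -0.246, 0.0409]
tool_rot: [0.992, 0.125, 0.0, 0.0]
force: [-0.6, -0.3, 6.1]
finger_gap: 0.391
[ 0.47602099 -0.24601048  0.04090221] [9.92207470e-01 1.24595168e-01 4.02769224e-04 4.67503624e-04] [-0.58930536 -0.34370478  6.11470291] [-0.03417343  0.04166833 -0.01261244]
```

```bash
python3 -m creep '{"claw":[2.5,2.5,2.5,2.5,2.5,2.5,2.5,2.5,2.5,2.5,2.5],"dp":[[0,0,-0.5],[0,0,-1.5],[0,0,-3],[0,0,-5],[0,0,-7.5],[0,0,-10],[0,0,-12.5],[0,0,-14.5],[0,0,-16],[0,0,-16],[0,0,-16]],"roll":[0,0,0,0,0,0,0,0,0,0,0]}' 60; python3 -c "
from station import manip, imaging
import cv2, numpy as np
for n in('wrist','scene','side'):
  s=imaging.snapshot(n); np.savez(n+'3.npz',**s); cv2.imwrite(f'pics/{n}3.png',s['image'][:,:,::-1])
m=manip.sense(); print(m['t'],m['tcp_pos'],m['tool_rot'],m['force'],m['ft_torque'])"
```

```text
t: 4.7
tcp_pos: [0.4752, -0.2453, 0.2002]
tool_rot: [0.992, 0.125, -0.0, -0.0]
force: [-0.6, -0.1, -3.8]
finger_gap: 0.39
4.85 [ 0.47491044 -0.24508754  0.19915122] [ 9.92215501e-01  1.24524884e-01 -9.55393400e-04 -1.01978427e-03] [ 0.21884046 -0.49889655 -3.41080615] [-0.05541521 -0.01655009 -0.02837657]
```

View pics/scene3.png

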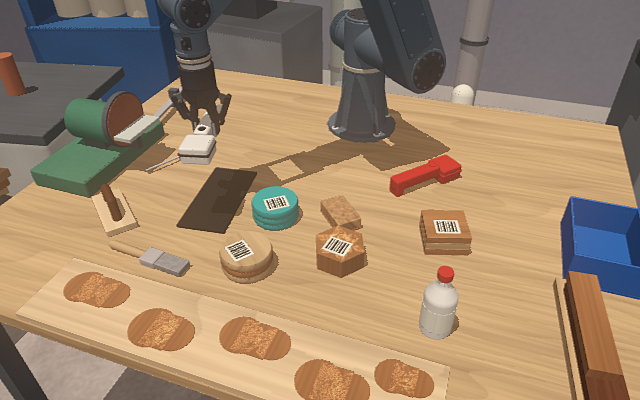

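View pics/wrist3.png

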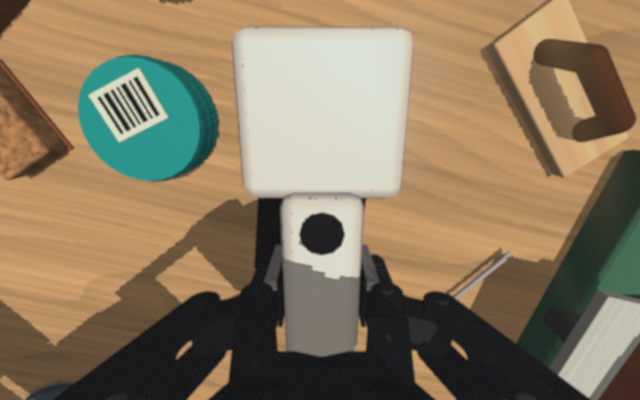

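The scanner is lifted. The wrist view has the head at (322,110), unchanged from before the lift, so it hasn't slipped. Next I'll measure its tilt and offset in the gripper, and the now bare mat.

```bash
python3 - <<'E'
from h import *
for n in("wrist","side","scene"):
    s=dict(np.load(f"{n}3.npz")); w=cloud(s).reshape(-1,3); c=s["image"].astype(int).reshape(-1,3); b=c.mean(1); sat=c.max(1)-c.min(1)
    p=np.array([.4755,-.2455]);a=np.radians(14.25); d=w[:,:2]-p
    X=d@[np.cos(a),np.sin(a)]; Y=d@[-np.sin(a),np.cos(a)]
    m=(X>.044)&(X<.12)&(abs(Y)<.05)&(w[:,2]>.195)&(w[:,2]<.22)
    if m.sum()>20:
        q=np.c_[X,Y][m]; r=cv2.minAreaRect(q.astype(np.float32)); 
        k=m&(X>.05)&(X<.098)&(abs(Y)<.027); co=np.linalg.lstsq(np.c_[X[k],Y[k],np.ones(k.sum())],w[k,2],rcond=None)[0]
        print(n,"head in tool frame",np.round(r[0],4),np.round(r[1],4),r[2],"Xmax",np.percentile(X[m],99.5),"Yrange",np.percentile(Y[m],[.5,99.5]),"slopes deg",np.degrees(co[:2]),"z at",co[2]+co[0]*.073)
    m=(abs(w[:,0]-.48)<.16)&(abs(w[:,1]+.236)<.1)&(w[:,2]>.003)&(w[:,2]<.014)&(b<80)&(sat<40)
    if n!="wrist": print("mat",rect(w[m,:2])[:3])
E
```

```text
wrist head in tool frame [0.0743 0.0001] [0.0665 0.0608] 89.8345718383789 Xmax 0.1039297186329198 Yrange [-0.03177649  0.03218195] slopes deg [-0.08683721  0.10342037] z at 0.20824555749312543
side head in tool frame [0.0731 0.004 ] [0.0575 0.0663] 0.5981433391571045 Xmax 0.1010386039031753 Yrange [-0.02828864  0.03585285] slopes deg [-0.31885478  0.40878444] z at 0.20826315456025385
mat (array([ 0.4798, -0.2355]), array([0.2476, 0.1237]), 7.18)
scene head in tool frame [ 0.0766 -0.0002] [0.0659 0.0652] 89.38154602050781 Xmax 0.10772445056088051 Yrange [-0.03256363  0.03224959] slopes deg [-0.08843785  0.09698659] z at 0.2080068773700512
mat (array([ 0.4823, -0.2364]), array([0.2531, 0.1192]), 7.39)
```

View pics/side3.png

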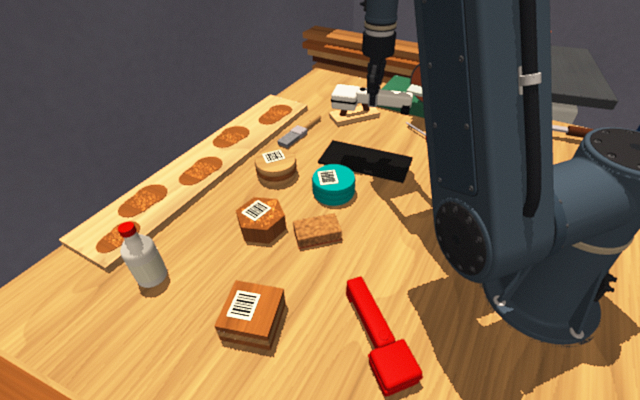

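```bash
python3 -m creep '{"claw":[2.5,2.5,2.5,2.5,2.5,2.5,2.5,2.5,2.5,2.5,2.5,2.5],"dp":[[0.5,-1,-1],[2,-3.5,-2.5],[3.8,-6,-4],[5.6,-9,-5],[7.4,-12,-5],[9.2,-15,-5],[11,-18,-5],[12.8,-20.5,-5],[14,-22.5,-5],[14.7,-23.6,-5],[14.7,-23.6,-5],[14.7,-23.6,-5]],"roll":[0.05,0.15,0.25,0.35,0.45,0.55,0.65,0.75,0.84,0.9,0.904,0.904]}' 60; python3 -c "
from station import manip, imaging
import cv2, numpy as np
for n in('wrist',):
  s=imaging.snapshot(n); np.savez(n+'4.npz',**s); cv2.imwrite(f'pics/{n}4.png',s['image'][:,:,::-1])
m=manip.sense(); print(m['t'],m['tcp_pos'],m['tool_rot'],m['force'],m['ft_torque'],m['q'])"
```

```text
t: 6.05
tcp_pos: [0.5592, 0.0192, 0.2493]
tool_rot: [0.947, -0.32, -0.001, 0.0]
force: [-0.5, -0.4, -2.5]
finger_gap: 0.396
6.1 [0.55921754 0.01878302 0.24953023] [ 9.47117661e-01 -3.20885107e-01 -8.40588148e-04  4.20642861e-04] [-0.38283844  0.90330165 -3.13362237] [-0.0156072  -0.00349833 -0.01561079] [-1.65844957e-01  4.41027102e-01  1.59836945e+00 -6.28468297e-04
  1.10399038e+00  2.05856274e+00]
```

View pics/wrist4.png

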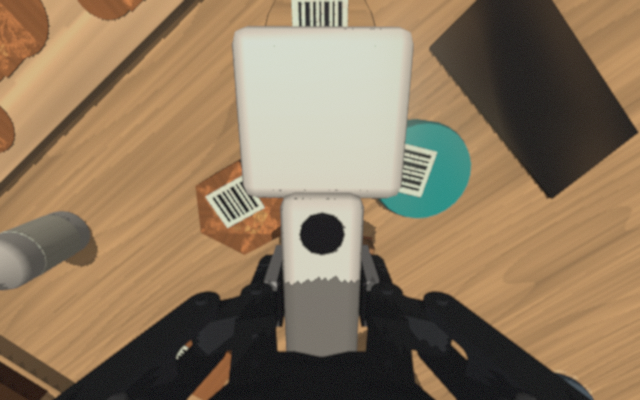

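The round blank's tag shows beyond the head at (320,14), with its bars vertical in the picture, so it's nearly square to the tool. I'll use its visible edges to refine the yaw and lateral offset.

```bash
python3 - <<'E'
from h import *
s=dict(np.load("wrist4.npz")); W=cloud(s); im=s["image"].astype(int); sat=im.max(2)-im.min(2); b=im.mean(2)
m=(W[...,2]>.046)&(W[...,2]<.056)&(sat<45)
m[28:]=False; m[:,:270]=False; m[:,370:]=False
p=np.array([.5592,.0190]);a=np.radians(-37.43)
d=W[...,:2]-p; X=d@[np.cos(a),np.sin(a)]; Y=d@[-np.sin(a),np.cos(a)]
L=[];R=[]
for v in range(2,25):
    y=Y[v][m[v]]
    if len(y)>10: L.append((X[v][m[v]].mean(),y.max())); R.append((X[v][m[v]].mean(),y.min()))
for e in(L,R):
    e=np.array(e); k=np.polyfit(e[:,0],e[:,1],1); print(len(e),np.degrees(k[0]),np.median(e[:,1]),e[[0,-1]])
print("top z",np.median(W[...,2][m]))
for n in("scene3","side3"):
    s=dict(np.load(n+".npz")); W=cloud(s); im=s["image"].astype(int); sat=im.max(2)-im.min(2)
    m=(W[...,2]>.046)&(W[...,2]<.058)&(sat<45)&(np.hypot(W[...,0]-.669,W[...,1]+.0635)<.052)
    q=W[m][:,:2]-p; r=cv2.minAreaRect(np.c_[q@[np.cos(a),np.sin(a)],q@[-np.sin(a),np.cos(a)]].astype(np.float32)); print(n,r)
E
```

```text
23 1.5498808965076731 0.0272764837724523 [[0.16822606 0.02780638]
 [0.15023992 0.02751042]]
23 1.530289833971229 -0.024329897273991232 [[ 0.16822606 -0.02417401]
 [ 0.15023992 -0.02459882]]
top z 0.051158040405685945
scene3 ((0.15340407192707062, 0.0006997119635343552), (0.04425714164972305, 0.05520232021808624), 0.7543385624885559)
side3 ((0.15310178697109222, 0.000699194148182869), (0.05161329358816147, 0.04443890601396561), 87.4175796508789)
```

```bash
python3 -m creep '{"claw":[2.5,2.5,2.5,2.5,2.5,2.5,2.5,2.5,2.5,2.5,2.5,2.5],"dp":[[1,0,0.5],[2.5,0,1.5],[4,0,2.5],[5.5,0,3.5],[6.8,0,4.5],[7.7,0,5.5],[7.7,0,7],[7.7,0,8.5],[7.7,0,9.6],[7.7,0,10.3],[7.7,0,10.5],[7.7,0,10.5]],"roll":[0,-0.003,-0.006,-0.01,-0.013,-0.015,-0.015,-0.015,-0.015,-0.015,-0.015,-0.015]}' 60; python3 -m creep '{"claw":[2.5,2.5,2.5],"dp":[[0,0,0],[0,0,0],[0,0,0]],"roll":[0,0,0]}' 60; python3 - <<'E'
from h import *
from station import manip, imaging
for n in('wrist','scene','side'):
  s=imaging.snapshot(n); np.savez(n+'5.npz',**s); cv2.imwrite(f'pics/{n}5.png',s['image'][:,:,::-1])
m=manip.sense(); q=m["tool_rot"]; p=m["tcp_pos"]; a=2*np.arctan2(q[1],q[0]); print(m['t'],p,q,np.degrees(a),m['force'])
for n in('wrist','scene','side'):
    s=dict(np.load(n+"5.npz")); W=cloud(s); im=s["image"].astype(int); sat=im.max(2)-im.min(2)
    d=W[...,:2]-p[:2]; X=d@[np.cos(a),np.sin(a)]; Y=d@[-np.sin(a),np.cos(a)]
    k=(X>.035)&(X<.12)&(abs(Y)<.05)&(W[...,2]>.140)&(W[...,2]<.165)&(sat<60)
    if k.sum()>20:
        print(n,"head",cv2.minAreaRect(np.c_[X[k],Y[k]].astype(np.float32)))
        g=k&(X>.05)&(X<.097)&(abs(Y)<.026); co=np.linalg.lstsq(np.c_[X[g],Y[g],np.ones(g.sum())],W[g][:,2],rcond=None)[0]; print(np.degrees(co[:2]),co[2]+.075*co[0])
    k=(W[...,2]>.046)&(W[...,2]<.058)&(sat<45)&(np.hypot(X-.075,Y)<.05)
    if k.sum()>20: print(n,"tag",cv2.minAreaRect(np.c_[X[k],Y[k]].astype(np.float32)))
    k=(W[...,2]>.046)&(W[...,2]<.056)&(np.hypot(W[...,0]-.669,W[...,1]+.0635)<.065)
    if k.sum()>100: print("disc",cv2.minEnclosingCircle(W[k][:,:2].astype(np.float32)))
E
```

```text
t: 7.3
tcp_pos: [0.621, -0.0275, 0.1452]
tool_rot: [0.949, -0.314, -0.0, 0.0]
force: [0.5, -0.7, -3.8]
finger_gap: 0.391
t: 7.6
tcp_pos: [0.6212, -0.0275, 0.146]
tool_rot: [0.949, -0.314, 0.001, -0.0]
force: [0.3, -0.0, -2.5]
finger_gap: 0.392
7.75 [ 0.62100198 -0.02753051  0.14564798] [ 9.49360890e-01 -3.14187554e-01  2.84371896e-04 -3.15518093e-05] -36.62354986094908 [-0.53090315 -0.68681915 -2.63077125]
wrist head ((0.06999953836202621, -0.0005338266491889954), (0.06998523324728012, 0.06653879582881927), 0.039281006902456284)
[0.00801662 0.04129303] 0.15410213613511323
scene head ((0.07116273045539856, -4.9933791160583496e-05), (0.07213786989450455, 0.06867532432079315), 0.0974455401301384)
[ 0.16560758 -0.25746798] 0.15428968213674507
scene tag ((0.07560892403125763, -0.005229432135820389), (0.06380306929349899, 0.04473090171813965), 89.17797088623047)
disc ((0.6716867685317993, -0.06384240090847015), 0.055266059935092926)
side head ((0.06262877583503723, 0.0026257075369358063), (0.07366471737623215, 0.04549761861562729), 45.21430206298828)
[-0.71023877  0.43105473] 0.15489331321557562
side tag ((0.06318773329257965, 0.005128556862473488), (0.0707651898264885, 0.03885601460933685), 2.571925401687622)
disc ((0.6671371459960938, -0.06226041913032532), 0.05529482662677765)
```

View pics/scene5.png

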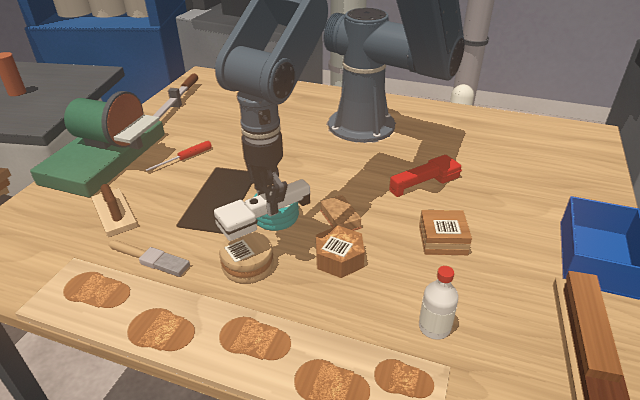

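View pics/side5.png

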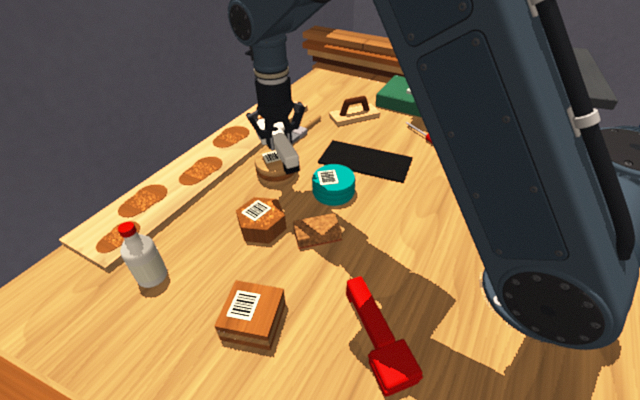

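The scanner is level, with its underside at z≈0.112, so 61 mm above the tag. By calculation the window is about 1 mm from the tag's centre, and the blank hasn't moved. Holding still now.

```bash
H='x'; python3 -m creep '{"claw":[2.5,2.5,2.5,2.5,2.5,2.5,2.5,2.5,2.5,2.5,2.5,2.5],"dp":[[0,0,0],[0,0,0],[0,0,0],[0,0,0],[0,0,0],[0,0,0],[0,0,0],[0,0,0],[0,0,0],[0,0,0],[0,0,0],[0,0,0]],"roll":[0,0,0,0,0,0,0,0,0,0,0,0]}' 60
python3 -m creep '{"claw":[2.5,2.5,2.5,2.5,2.5,2.5,2.5,2.5,2.5,2.5,2.5,2.5],"dp":[[0,0,0],[0,0,0],[0,0,0],[0,0,0],[0,0,0],[0,0,0],[0,0,0],[0,0,0],[0,0,0],[0,0,0],[0,0,0],[0,0,0]],"roll":[0,0,0,0,0,0,0,0,0,0,0,0]}' 60
python3 -m creep '{"claw":[2.5,2.5,2.5,2.5,2.5,2.5],"dp":[[0,0,0],[0,0,0],[0,0,0],[0,0,0],[0,0,0],[0,0,0]],"roll":[0,0,0,0,0,0]}' 60
```

```text
t: 8.95
tcp_pos: [0.6209, -0.0275, 0.1453]
tool_rot: [0.949, -0.314, 0.0, -0.0]
force: [-0.4, 0.5, -3.6]
finger_gap: 0.389
t: 10.15
tcp_pos: [0.6209, -0.0275, 0.1453]
tool_rot: [0.949, -0.314, -0.0, -0.0]
force: [0.8, 0.2, -2.7]
finger_gap: 0.389
t: 10.75
tcp_pos: [0.6209, -0.0275, 0.1453]
tool_rot: [0.949, -0.314, -0.0, -0.0]
force: [-0.8, 0.3, -2.3]
finger_gap: 0.395
```

Held still for 3 s (t 7.75 to 10.75). Now I'll lift and carry it back over the mat.

```bash
python3 -m creep '{"claw":[2.5,2.5,2.5,2.5,2.5,2.5,2.5,2.5,2.5,2.5,2.5,2.5],"dp":[[0,0,-1],[0,0.5,-3],[0.1,2,-5],[0.2,4.5,-6],[0.3,7.5,-6],[0.4,10.5,-6],[0.6,13.5,-6],[0.7,16.5,-6],[0.8,19.5,-6],[0.9,22.5,-6],[1,24.5,-6],[1,25.3,-6]],"roll":[0,0,-0.05,-0.14,-0.24,-0.34,-0.44,-0.54,-0.64,-0.73,-0.8,-0.822]}' 60
python3 -m creep '{"claw":[2.5,2.5,2.5,2.5],"dp":[[0,0,0],[0,0,0],[0,0,0],[0,0,0]],"roll":[0,0,0,0]}' 60
python3 - <<'E'
from h import *
from station import manip, imaging
for n in('wrist','scene','side'):
  s=imaging.snapshot(n); np.savez(n+'6.npz',**s); cv2.imwrite(f'pics/{n}6.png',s['image'][:,:,::-1])
m=manip.sense(); q=m["tool_rot"]; p=m["tcp_pos"]; a=2*np.arctan2(q[1],q[0]); print(m['t'],p,q,np.degrees(a),m['force'])
d=np.array([.4776,-.2367])-p[:2]; print("to go tool",d@[np.cos(a),np.sin(a)],d@[np.sin(a),-np.cos(a)])
for n in('wrist','scene','side'):
    s=dict(np.load(n+"6.npz")); W=cloud(s); im=s["image"].astype(int); sat=im.max(2)-im.min(2)
    d=W[...,:2]-p[:2]; X=d@[np.cos(a),np.sin(a)]; Y=d@[-np.sin(a),np.cos(a)]
    k=(X>.044)&(X<.12)&(abs(Y)<.05)&(W[...,2]>.20)&(W[...,2]<.225)&(sat<60)
    if k.sum()>20:
        print(n,"head",cv2.minAreaRect(np.c_[X[k],Y[k]].astype(np.float32)))
        g=k&(X>.05)&(X<.097)&(abs(Y)<.026); co=np.linalg.lstsq(np.c_[X[g],Y[g],np.ones(g.sum())],W[g][:,2],rcond=None)[0]; print(np.degrees(co[:2]),co[2]+.075*co[0])
    k=(W[...,2]>.046)&(W[...,2]<.056)&(np.hypot(W[...,0]-.669,W[...,1]+.0635)<.065)
    if k.sum()>100: print("disc",cv2.minEnclosingCircle(W[k][:,:2].astype(np.float32)))
E
```

```text
t: 11.95
tcp_pos: [0.4772, -0.2386, 0.2063]
tool_rot: [0.996, 0.091, 0.0, 0.001]
force: [0.7, 0.5, -2.9]
finger_gap: 0.393
t: 12.35
tcp_pos: [0.4784, -0.2359, 0.2055]
tool_rot: [0.996, 0.092, 0.0, 0.0]
force: [-0.3, -0.5, -2.0]
finger_gap: 0.39
12.5 [ 0.47823163 -0.23603941  0.20529677] [ 9.95789384e-01  9.16706049e-02  4.33146768e-06 -5.53366279e-05] 10.519446144362492 [ 0.60617671  0.29122736 -3.69074198]
to go tool -0.0007416161436667504 0.0005341693726324672
wrist head ((0.07461357861757278, -0.00018361583352088928), (0.06663867831230164, 0.06123119220137596), 89.98977661132812)
[-0.09453602  0.05354798] 0.21354302671276054
scene head ((0.07681155949831009, -0.0006589964032173157), (0.06594545394182205, 0.06508301943540573), 89.41267395019531)
[0.13910988 0.0917955 ] 0.21395236312613453
disc ((0.6709219217300415, -0.06540989875793457), 0.055985480546951294)
side head ((0.07300198823213577, 0.002354193478822708), (0.05727633461356163, 0.06666506826877594), 0.5470131039619446)
[0.07805067 0.05225494] 0.21444161349666124
disc ((0.6671273112297058, -0.06315742433071136), 0.05561976507306099)
```

The scanner is centred over the mat and level. I'll lower it, slowing near contact.

```bash
python3 -m creep '{"claw":[2.5,2.5,2.5,2.5,2.5,2.5,2.5,2.5,2.5,2.5,2.5,2.5],"dp":[[0,0,1],[0,0,3],[0,0,5.5],[0,0,8],[0,0,10.5],[0,0,12.5],[0,0,14],[0,0,14.8],[0,0,15.3],[0,0,15.6],[0,0,15.7],[0,0,15.7]],"roll":[0,0,0,0,0,0,0,0,0,0,0,0]}' 60
python3 -m creep '{"claw":[2.5,2.5,2.5,2.5,2.5,2.5],"dp":[[0,0,0.1],[0,0,0.2],[0,0,0.3],[0,0,0.4],[0,0,0.5],[0,0,0.5]],"roll":[0,0,0,0,0,0]}' 60; python3 -c "
from station import manip
m=manip.sense();print(m['tcp_pos'],m['tool_rot'],m['force'],m['ft_torque'])"
```

```text
t: 13.7
tcp_pos: [0.4783, -0.2367, 0.0487]
tool_rot: [0.996, 0.091, 0.0, 0.0]
force: [0.3, -0.3, -3.7]
finger_gap: 0.388
t: 14.3
tcp_pos: [0.4779, -0.2365, 0.0432]
tool_rot: [0.996, 0.091, -0.0, -0.0]
force: [-0.6, 0.6, -3.1]
finger_gap: 0.39
[ 0.47787868 -0.23646083  0.0431608 ] [ 9.95826236e-01  9.12692796e-02 -1.14671354e-04 -1.17479691e-04] [-0.56861683  0.576792   -3.13022509] [-0.00670394 -0.00743357 -0.05052265]
```

```bash
python3 -m creep '{"claw":[2.5,2.5,2.5],"dp":[[0,0,0.07],[0,0,0.14],[0,0,0.14]],"roll":[0,0,0]}' 60;  python3 -m creep '{"claw":[2.5,2.5,2.5],"dp":[[0,0,0.05],[0,0,0.1],[0,0,0.1]],"roll":[0,0,0]}' 60
```

```text
t: 14.6
tcp_pos: [0.4779, -0.2365, 0.0418]
tool_rot: [0.996, 0.091, -0.0, -0.0]
force: [0.1, 0.1, -3.0]
finger_gap: 0.393
t: 14.9
tcp_pos: [0.478, -0.2365, 0.0409]
tool_rot: [0.996, 0.091, 0.0, 0.0]
force: [-1.2, 0.4, -2.3]
finger_gap: 0.391
```

```bash
python3 -m creep '{"claw":[2.5,2.5,2.5],"dp":[[0,0,0.03],[0,0,0.06],[0,0,0.06]],"roll":[0,0,0]}' 60;  python3 -m creep '{"claw":[2.5,2.5,2.5],"dp":[[0,0,0.03],[0,0,0.06],[0,0,0.06]],"roll":[0,0,0]}' 60
```

```text
t: 15.2
tcp_pos: [0.478, -0.2365, 0.0409]
tool_rot: [0.996, 0.091, 0.0, 0.0]
force: [-1.8, 1.6, 4.9]
finger_gap: 0.391
t: 15.5
tcp_pos: [0.478, -0.2365, 0.0409]
tool_rot: [0.996, 0.091, 0.0, 0.0]
force: [-2.4, 1.3, 10.3]
finger_gap: 0.389
```

Contact made. I'll ease off the pressure and open.

```bash
python3 -m creep '{"claw":[2.5,2.5,3.6,4,4.5,5.5,6.5,7.5,8.5,8.5,8.5,8.5],"dp":[[0,0,-0.05],[0,0,-0.07],[0,0,-0.07],[0,0,-0.07],[0,0,-0.07],[0,0,-0.07],[0,0,-0.07],[0,0,-0.07],[0,0,-0.07],[0,0,-0.07],[0,0,-0.07],[0,0,-0.07]],"roll":[0,0,0,0,0,0,0,0,0,0,0,0]}' 20
```

```text
t: 16.7
tcp_pos: [0.478, -0.2365, 0.0404]
tool_rot: [0.996, 0.091, 0.0, 0.0]
force: [0.1, 0.1, 0.2]
finger_gap: 0.994
```

```bash
python3 -m creep '{"claw":[8.5,8.5,8.5,8.5,8.5,8.5,8.5,8.5,8.5,8.5],"dp":[[0,0,-1],[0,0,-3],[0,0,-6],[0,0,-9],[0,0,-12],[0,0,-15],[0,0,-18],[0,0,-20],[0,0,-20],[0,0,-20]],"roll":[0,0,0,0,0,0,0,0,0,0]}'
python3 - <<'E'
from h import *
from station import manip, imaging
for n in('wrist','scene','side'):
    s=imaging.snapshot(n); cv2.imwrite(f'pics/{n}7.png',s['image'][:,:,::-1])
    w=cloud(s).reshape(-1,3); c=s["image"].astype(int).reshape(-1,3); b=c.mean(1); sat=c.max(1)-c.min(1)
    a=np.radians(7.5); d=w[:,:2]-[.481,-.236]; X=d@[np.cos(a),np.sin(a)]; Y=d@[-np.sin(a),np.cos(a)]
    on=(abs(X)<.14)&(abs(Y)<.072)
    mat=on&(w[:,2]>.003)&(w[:,2]<.014)&(b<80)&(sat<40); print(n,"mat",rect(w[mat,:2])[:3])
    sc=on&(w[:,2]>.025)&(w[:,2]<.1)&(sat<60)&(b>60); print("scn",rect(w[sc,:2])[:3],w[sc,2].max())
    W=w; k=(W[...,2]>.046)&(W[...,2]<.056)&(np.hypot(W[...,0]-.669,W[...,1]+.0635)<.065)
    if k.sum()>100: print("disc",cv2.minEnclosingCircle(W[k][:,:2].astype(np.float32)))
print(manip.sense()["t"])
E
```

```text
t: 17.7
tcp_pos: [0.4777, -0.2363, 0.2408]
tool_rot: [0.996, 0.091, 0.0, 0.0]
force: [0.4, -0.2, -0.1]
finger_gap: 0.995
wrist mat (array([ 0.4803, -0.236 ]), array([0.2483, 0.1177]), 7.63)
scn (array([ 0.4838, -0.236 ]), array([0.1984, 0.0676]), 10.32) 0.05840132559149028
disc ((0.619271993637085, -0.07288806885480881), 0.020473361015319824)
scene mat (array([ 0.4822, -0.2364]), array([0.2534, 0.1192]), 7.39)
scn (array([ 0.4858, -0.2353]), array([0.2025, 0.069 ]), 9.71) 0.06037774857832066
disc ((0.6699697375297546, -0.0641840249300003), 0.05582823604345322)
side mat (array([ 0.4798, -0.2344]), array([0.2479, 0.1206]), 7.44)
scn (array([ 0.4798, -0.2328]), array([0.1978, 0.0692]), 8.6) 0.06013764731737441
disc ((0.6664435267448425, -0.06191166490316391), 0.055929675698280334)
17.85
```

View pics/wrist7.png

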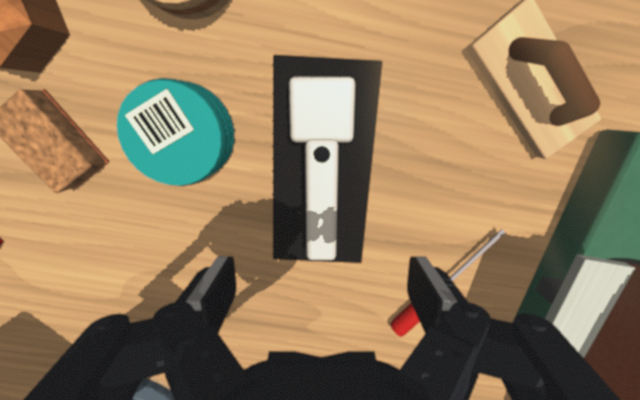

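View pics/scene7.png

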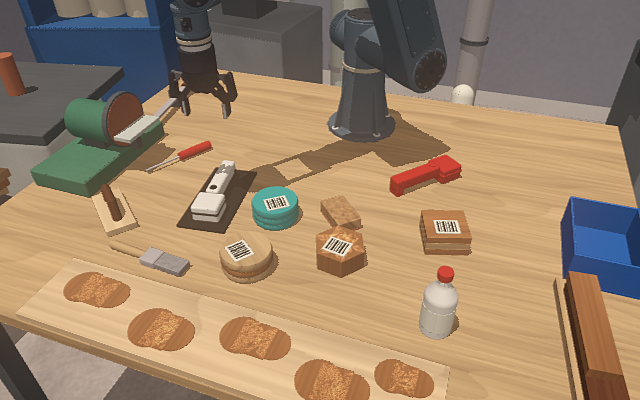

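The scanner lies in the middle of its mat, with the head at (322,108) in the wrist view pointing along the mat. The gripper is clear and the round blank is where it was at (246,255) in the scene view.

```bash
python3 -c "
from station import workorder
print(workorder.sign_off())"
```

```text
the job is handed in; nothing more can be done
None
```

I picked up the white scanner and held it over the round blank's tag. I then laid it back on its mat, let go, and signed the job off at about 18 s. No verdict is reported.

- **Hold:** it stayed still for 3 s, with TCP readings unchanged to 0.1 mm over the last 1.8 s. The underside was about 61 mm above the tag, level to roughly 0.3°. The window was about 1 mm from the tag's centre, and the yaw matched the tag's to about 1°. These come from camera measurements and the robot's pose; nothing reported that the barcode was actually read. The side camera gave a tilt of about 0.7°, but its view was mostly blocked.
- **Return:** the scanner's body centre is within about 4 mm of the mat's centre. It points 2–3° off the mat's x axis. It first lay about 6.5° off, so I set it between that and the mat's axis. Pressing on the mat peaked at about 10 N before I eased off and opened the jaws.
- **Blank:** the blank's position before and after agrees to about 1 mm in each fixed camera. The last wrist view only caught its edge, so I ignored its circle fit.
- **Camera disagreement:** the cameras differ from each other by 2–4 mm, so I used averages. The gripper is clear of everything.

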